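# Pack the call-out toolbox

## Robot

A 7-joint arm with a two-finger parallel gripper is mounted at the origin on the work surface. World frame = base frame: x ahead of the robot, y to its left, z up, the work surface at z = 0. Lengths are in m, angles in rad, forces in N, time in s.
With the tool pointing down it reaches from about 0.425 to 0.925 m from the base axis. Payload 6.8 kg.
Tool frame: the origin (TCP) lies at the very end of the fingers, on their centre line; the grasp point (between the pads) lies 19 mm behind it; z points along the fingers, y is the line along which they close (so a half turn about z gives the same grasp; the last joint's range is limited). The gripper opens to 85 mm and grips with 20 to 120 N. Pads are 22 mm wide; open, the fingers measure 114 mm over their backs; the gripper's body (76 mm by 85 mm) begins 54 mm behind the grasp point. The pads swing forward as they close: fully open they stand 13 mm farther back than shut.
Start: joints at [1.142, 0.477, 0.022, 1.555, -0.011, 1.109, -0.083], TCP at [0.213, -0.641, 0.231] pointing down, gripper open.
Joint ranges: [-2.96, 2.96], [-0.34, 2.1], [-1.41, 1.46], [0.24, 2.44], [-1.37, 4.51], [0.17, 1.92], [-2.96, 2.96]. Speed limits (rad/s): [2.39, 2.39, 3.14, 3.14, 3.14, 3.14, 3.14].

## Interface

Orientations are given as a unit quaternion [w, x, y, z].
In Python, from station import bot gives the robot as it stands.
- The arm moves only by the tool jog_arm, never from a script. Its argument "motion" is a list of rows, each a list of 7 numbers: the turn, a rotation vector about the tool's x, y, z in rad, then the shift along the tool's x, y, z in mm, then the finger opening in mm, from 0 to 85.4. A call has 1 to 10 rows; each row is the pose to reach, as a shift and turn from the pose commanded when the call began, along the tool's axes at that moment; what a row does not reach only later rows make up. A row lasts 1/8 s, in which the tool goes at most 62.5 mm and 10.7 degrees, less where a joint would pass 70% of its speed; a pose out of reach is approached as far as the arm can. A call with a gripper value outside its range is refused whole. The fingers move at their own pace and stop on an object; "grip_force" is the grip in N (left out, the last holds). Time passes only in rows, so rows that repeat a pose let the fingers close. It gives the time, the measured TCP pose, the force, the opening and the grip force at its end, in the units of the state.
- bot.get_obs(): the state, without advancing time (a new reading comes with each control period).
- bot.read_camera(name): name is "scene" or "top" or "wrist"; returns a dict with "pixels" (480x640x3 uint8, red, green, blue), "camera_matrix" (3x3 intrinsics, pixels), "distortion" ([k1, k2, p1, p2, k3] as OpenCV has them; the pictures are not rectified), "T" (4x4, takes a point from camera to world coordinates); the wrist camera has in their place "tool_from_camera" (4x4, takes a point from camera to tool coordinates, whose origin is the TCP and whose axes are the flange's). Camera axes: x right, y down, z forward; pixel columns grow to the right and rows downward; lengths in m; the calibration is good to about 2 mm. A picture is of the moment at which its call begins: read the wrist's pose just before it. There is no depth.
- bot.hand_in(): hands the job in; it is judged then, once.
Trained networks look in a picture, given as the dict that the camera call returned (one of the last four; its "shot" number tells which), for a name from the list of things; names that differ only in an ending like _2 or _b are one class to them, and where a whole thing is asked for, a point or a joint stands for the part that bears it (a point fixed in the world has none). Each returns a list of dicts, best first, with "score" (0 to 1); they miss things now and then, are a little off and sometimes report something else, mostly with a low value. They report only what shows in the picture. A call takes as long as a camera call. They do not tell look-alikes from the thing itself.
- bot.spot_in(thing, picture): "xy" ([column, row] in pixels, amid what is visible of it).
- bot.tip_of(thing, picture): "xy" ([column, row] in pixels: a listed point, or the origin of a listed thing).
The state is a dict: "t": time; "q": joint angles; "joint_vel": joint speeds; "joint_torque": joint torques, N m; "eef_pos": TCP position; "tool_rot": TCP orientation; "contact_force": force on the tool from outside, world axes, zero at the start; "torque": the same for the moment, N m; "gripper_width": opening from 0.0 (shut) to 1.0 (fully open); "grasp_force": force on a finger pad.
Only numpy, scipy, OpenCV 4.12 (cv2) and the standard library are available. Lean on these libraries where they do the work, as an engineer would, in place of code of your own. Each camera call takes 0.05 s, during which the arm holds its last target. There are 200 camera calls.

## Task

Pack the open red toolbox for the next repair call: lay the chrome screwdriver flat in the yellow tray, the roll of brown packing tape flat in the blue tray, stand the white funnel mouth down in the green tray, and stand the battery upright in the white tray. Each must rest on the floor of its own tray, let go and still. Leave the orange-handled screwdriver and the black roll of tape where they are.

Things in the scene. Friction and masses are not known exactly. Their poses are not given: they have to be found in the camera images.
- chrome_screwdriver: Chrome screwdriver, all bare metal, dark stripe on the handle, lying flat, 115 mm long. Handle a rounded bar, 20 mm wide and high, from x = -57.5 to +12.5 mm; steel shaft 7 mm thick on to the tip at x = +57.5 mm, its axis 10 mm up. Origin: middle of its length, at its underside; x towards the tip, z up. 90 g, balances near x = -15 mm
- brown_tape: Roll of brown packing tape, lying flat: 64 mm in diameter, 48 mm high, with a 26 mm hole lined with cardboard. Origin: centre of its underside, z up along the hole. About 130 g
- funnel: Small white plastic funnel standing mouth down, spout up: rim 64 mm in diameter and 5 mm high, cone narrowing to 20 mm at 34 mm height, spout tapering from 20 mm there to 14 mm at its top, 75 mm up. Origin: centre of the mouth, at the underside; z up along the spout. About 40 g. Solid to the touch (nothing fits inside)
- battery: Large round battery cell, black with a copper-coloured upper band, standing upright: 34 mm in diameter, 60 mm high. Origin: centre of its underside, z up. About 140 g
- yellow_tray: Yellow open tray fixed in the red toolbox (four trays, two by two, swapping places). Outside 94 (x) x 148 (y) x 24 mm high, walls and floor 4 mm: 86 x 140 mm inside. Origin: centre of underside, 6 mm above the shelf; inner floor 4 mm and rim 24 mm above it; z up. x points away from the robot, within 0.15 rad. Toolbox walls: 40 mm high
- blue_tray: Blue open tray fixed in the red toolbox (four trays, two by two, swapping places). Outside 94 (x) x 148 (y) x 24 mm high, walls and floor 4 mm: 86 x 140 mm inside. Origin: centre of underside, 6 mm above the shelf; inner floor 4 mm and rim 24 mm above it; z up. x points away from the robot, within 0.15 rad. Toolbox walls: 40 mm high
- green_tray: Green open tray fixed in the red toolbox (four trays, two by two, swapping places). Outside 94 (x) x 148 (y) x 24 mm high, walls and floor 4 mm: 86 x 140 mm inside. Origin: centre of underside, 6 mm above the shelf; inner floor 4 mm and rim 24 mm above it; z up. x points away from the robot, within 0.15 rad. Toolbox walls: 40 mm high
- white_tray: White open tray fixed in the red toolbox (four trays, two by two, swapping places). Outside 94 (x) x 148 (y) x 24 mm high, walls and floor 4 mm: 86 x 140 mm inside. Origin: centre of underside, 6 mm above the shelf; inner floor 4 mm and rim 24 mm above it; z up. x points away from the robot, within 0.15 rad. Toolbox walls: 40 mm high
- orange_screwdriver: Look-alike, leave alone. Short screwdriver with an orange plastic handle, lying flat, 115 mm long. Handle a rounded bar, 20 mm wide and high, from x = -57.5 to +12.5 mm; steel shaft 7 mm thick on to the tip at x = +57.5 mm, its axis 10 mm up. Origin: middle of its length, at its underside; x towards the tip, z up. 90 g, balances near x = -15 mm
- black_tape: Look-alike, leave alone. Roll of black tape, lying flat: 64 mm in diameter, 48 mm high, with a 26 mm hole lined with cardboard. Origin: centre of its underside, z up along the hole. About 130 g
Not all that is in view belongs to the job. Of the things that look like the chrome_screwdriver, take the one that is farthest to the robot's left at the start.

How it is judged:
By the outcome, as a careful person would: the job done as asked, in the order asked, and still so for the second after the job is handed in, with the robot touching nothing.
It also fails if it takes over 107 s, if anything falls off the work surface, if the arm or the gripper's body presses on something with over 40 N, if the wrist force passes 120 N, or if a joint passes its speed limit or range.

## Working session

There is one attempt and no reset: what is moved stays moved. The work goes in short steps, Python scripts to look and compute and a tool call to move; the robot and the scene stay as the last step left them, time stands still between calls to the robot, and variables do not carry over. Pictures are saved under pics/ and viewed, at most 14 in all, crops included, and the job is handed in when it is done.

Besides the shell and the picture viewer there is one more tool, called after ">>>" as name(argument=value, ...), one argument or row to a line, values as JSON. jog_arm: Moves the arm, as the interface text tells. Its arguments: {"type":"object","properties":{"motion":{"type":"array"},"grip_force":{"type":"number"}},"required":["motion"]}

```bash
mkdir -p pics
cat > h.py <<'E'
import numpy as np, cv2
from scipy.spatial.transform import Rotation as R
from station import bot
def save(p,n,crop=None,s=1):
    im=p["pixels"][:,:,::-1]
    if crop: x0,y0,x1,y1=crop; im=im[y0:y1,x0:x1]
    cv2.imwrite(f"pics/{n}.png",cv2.resize(im,None,fx=s,fy=s,interpolation=cv2.INTER_CUBIC))
def tool(o):
    T=np.eye(4);q=o["tool_rot"];T[:3,:3]=R.from_quat([q[1],q[2],q[3],q[0]]).as_matrix();T[:3,3]=o["eef_pos"];return T
def world(p,xy,z,o=None):
    T=np.array(p["T"]) if "T" in p else tool(o)@np.array(p["tool_from_camera"])
    u=cv2.undistortPoints(np.array(xy,float).reshape(-1,1,2),np.array(p["camera_matrix"]),np.array(p["distortion"])).reshape(-1,2)
    d=np.c_[u,np.ones(len(u))]@T[:3,:3].T
    return T[:3,3]+d*((z-T[2,3])/d[:,2])[:,None]
E
python3 - <<'E'
from h import *
o=bot.get_obs();print({k:np.round(v,3) for k,v in o.items()})
for n in("scene","top"):
    p=bot.read_camera(n);save(p,n+"0");print(n,np.round(p["T"],3).tolist())
print(np.round(bot.read_camera("wrist")["tool_from_camera"],3).tolist())
E
```

```text
{'t': np.float64(0.0), 'q': array([ 1.142,  0.478,  0.022,  1.556, -0.012,  1.109, -0.083]), 'joint_vel': array([ 0.   , -0.   ,  0.001, -0.002,  0.001, -0.001,  0.001]), 'joint_torque': array([ 0.0000e+00, -5.9645e+01,  1.6080e+00, -2.8119e+01,  1.2000e-02,
        9.0000e-03,  0.0000e+00]), 'eef_pos': array([ 0.213, -0.64 ,  0.23 ]), 'tool_rot': array([-0.001,  0.987,  0.16 , -0.   ]), 'contact_force': array([-0.397, -0.52 ,  0.82 ]), 'torque': array([ 0.006, -0.077,  0.041]), 'grasp_force': np.float64(0.0), 'gripper_width': np.float64(0.995)}
scene [[0.33, 0.603, -0.727, 1.385], [0.944, -0.204, 0.259, -0.284], [0.007, -0.771, -0.636, 0.828], [0.0, 0.0, 0.0, 1.0]]
top [[0.008, -0.981, 0.194, 0.262], [-1.0, -0.006, 0.009, 0.015], [-0.008, -0.194, -0.981, 1.048], [0.0, 0.0, 0.0, 1.0]]
[[0.001, -0.948, -0.317, 0.083], [1.0, 0.001, 0.0, 0.0], [0.0, -0.317, 0.948, -0.143], [0.0, 0.0, 0.0, 1.0]]
```

```bash
ls -la . pics
```

```text
.:
total 16
drwxr-xr-x  3 agent agent 4096 Dec  3 17:31 .
drwxr-xr-x 23 root  root  4096 Dec  3 17:31 ..
-rw-r--r--  1 agent agent  758 Dec  3 17:31 h.py
drwxr-xr-x  2 agent agent 4096 Dec  3 17:31 pics

pics:
total 624
drwxr-xr-x 2 agent agent   4096 Dec  3 17:31 .
drwxr-xr-x 3 agent agent   4096 Dec  3 17:31 ..
-rw-r--r-- 1 agent agent 375178 Dec  3 17:31 scene0.png
-rw-r--r-- 1 agent agent 251348 Dec  3 17:31 top0.png
```

View pics/top0.png

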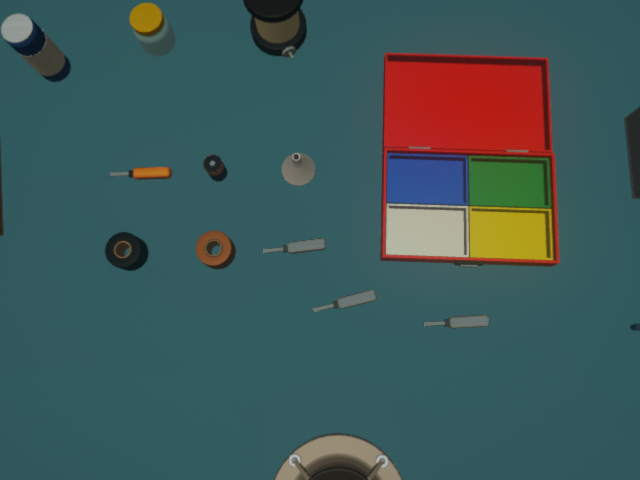

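View pics/scene0.png

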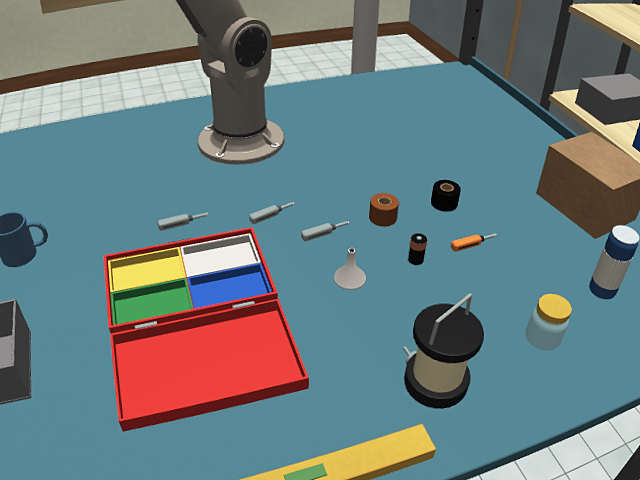

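The top view shows three chrome-like screwdrivers at (295,246), (345,301) and (457,322). Image left is the robot's left (+y), so (295,246) is the one meant. The brown tape is at (214,248), the funnel at (298,168) and the battery at (214,167). The trays are yellow (510,234), blue (427,180), green (510,183) and white (427,231).

Run:
```python
from h import *
p=bot.read_camera("top");save(p,"crop0",(190,140,390,320),4)
for t in("chrome_screwdriver","brown_tape","funnel","battery"):
    z=dict(chrome_screwdriver=.01,brown_tape=.024,funnel=.03,battery=.03)[t]
    for d in bot.spot_in(t,p): print(t,d["score"],np.round(d["xy"],0),world(p,[d["xy"]],z).round(3))
for t in("yellow_tray","blue_tray","green_tray","white_tray"):
    d=bot.tip_of(t,p)[:1]; s=bot.spot_in(t,p)[:1]
    for e in d+s: print(t,e["score"],np.round(e["xy"],1),world(p,[e["xy"]],.008).round(3))
print("handle ends",world(p,[[326,244],[264,250]],.01).round(3))
print("box corners",world(p,[[386,151],[554,152],[557,264],[382,260]],.04).round(3))
print("spool etc",world(p,[[278,30]],.0).round(3))
```

```text
chrome_screwdriver 0.78 [462. 319.] [[ 0.312 -0.22   0.01 ]]
brown_tape 0.96 [215. 247.] [[0.438 0.224 0.024]]
brown_tape 0.45 [295. 168.] [[0.586 0.082 0.024]]
funnel 0.62 [298. 167.] [[0.585 0.076 0.03 ]]
battery 0.81 [215. 166.] [[0.587 0.23  0.03 ]]
battery 0.4 [301. 246.] [[0.438 0.069 0.03 ]]
yellow_tray 0.68 [508.  234.8] [[ 0.466 -0.31   0.008]]
yellow_tray 0.78 [513.1 230.7] [[ 0.473 -0.319  0.008]]
blue_tray 0.92 [426.2 180.5] [[ 0.568 -0.162  0.008]]
blue_tray 0.96 [428.4 178.3] [[ 0.572 -0.167  0.008]]
green_tray 0.7 [502.4 182.7] [[ 0.565 -0.305  0.008]]
green_tray 0.65 [430.1 178.5] [[ 0.572 -0.17   0.008]]
white_tray 0.85 [427.8 230.1] [[ 0.474 -0.163  0.008]]
white_tray 0.69 [431.3 232.7] [[ 0.469 -0.169  0.008]]
handle ends [[0.446 0.024 0.01 ]
 [0.434 0.137 0.01 ]]
box corners [[ 0.614 -0.085  0.04 ]
 [ 0.614 -0.392  0.04 ]
 [ 0.408 -0.383  0.04 ]
 [ 0.413 -0.075  0.04 ]]
spool etc [[0.881 0.123 0.   ]]
```

View pics/crop0.png

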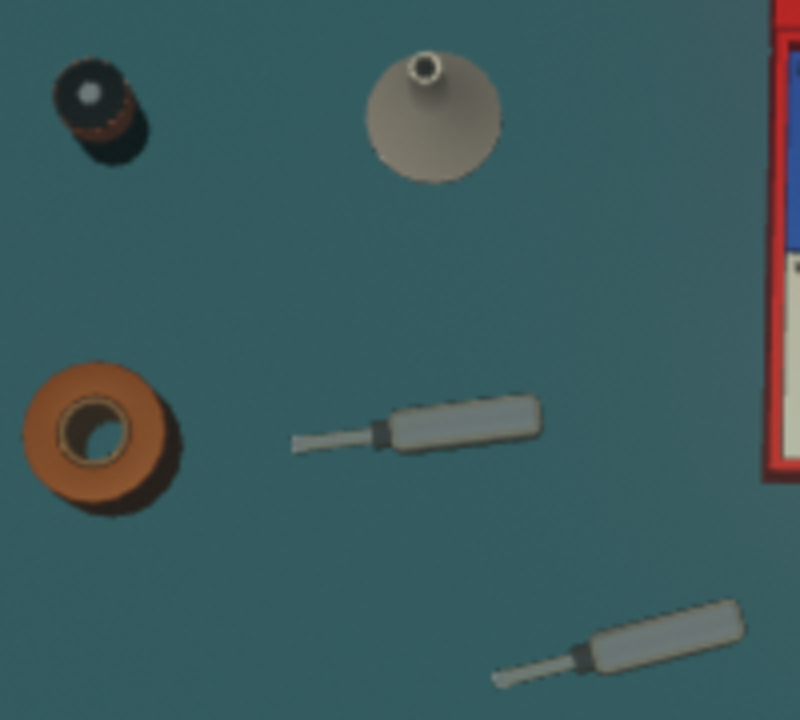

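The crop confirms the target: bare-metal handle, dark stripe, and the leftmost of the three. In top-image pixels its tip is near (264,250) and its butt near (326,244).

```bash
cat >> h.py <<'E'
def go(*wps):
    """print rows (turn, shift mm) from the present pose to each [x,y,z,heading of tool x]"""
    o=bot.get_obs();T=tool(o)
    for x,y,z,h in wps:
        c,s=np.cos(h),np.sin(h)
        G=np.array([[c,s,0],[s,-c,0],[0,0,-1.]])
        print(np.r_[R.from_matrix(T[:3,:3].T@G).as_rotvec().round(3),(T[:3,:3].T@(np.array([x,y,z])-T[:3,3])*1e3).round(1)].tolist())
E
python3 - <<'E'
from h import *
go([.5,-.2,.2,1.0],[.442,.065,.16,1.677])
E
```

```text
[0.0, -0.0, -0.679, 411.4, -327.6, 31.3]
[0.0, -0.0, -1.356, 439.9, -597.3, 71.3]
```

>>> jog_arm(
  motion=[
    [0,0,-0.68,411,-328,31,85],
    [0,0,-0.68,411,-328,31,85],
    [0,0,-0.68,411,-328,31,85],
    [0,0,-0.68,411,-328,31,85],
    [0,0,-0.68,411,-328,31,85],
    [0,0,-0.68,411,-328,31,85],
    [0,0,-0.68,411,-328,31,85],
    [0,0,-0.68,411,-328,31,85],
    [0,0,-1.356,440,-597,71,85],
    [0,0,-1.356,440,-597,71,85],
  ],
)

```text
t: 2.05
eef_pos: [0.4669, -0.0976, 0.1842]
tool_rot: [0.0, 0.77, 0.637, 0.0]
contact_force: [0.6, 0.1, -0.5]
gripper_width: 0.995
grasp_force: 0.0
```

Run:
```python
from h import *
go([.442,.065,.16,1.677])
```

```text
[0.001, -0.0, -0.295, 155.1, -55.0, 24.1]
```

>>> jog_arm(
  motion=[
    [0,0,-0.295,155,-55,24,85],
    [0,0,-0.295,155,-55,24,85],
    [0,0,-0.295,155,-55,24,85],
    [0,0,-0.295,155,-55,24,85],
    [0,0,-0.295,155,-55,24,85],
  ],
)

```text
t: 2.68
eef_pos: [0.443, 0.0624, 0.1602]
tool_rot: [0.0, 0.671, 0.741, -0.0]
contact_force: [-0.1, -0.6, -1.0]
gripper_width: 0.998
grasp_force: 0.0
```

Run:
```python
from h import *
o=bot.get_obs();p=bot.read_camera("wrist");save(p,"w1")
print(o["eef_pos"].round(4),tool(o)[:3,0].round(3))
for d in bot.spot_in("chrome_screwdriver",p)+bot.tip_of("chrome_screwdriver",p): print(d,world(p,[d["xy"]],.01,o).round(4))
```

```text
[0.443  0.0624 0.1602] [-0.099  0.995 -0.   ]
{'xy': [183.0, 289.9], 'score': 0.8} [[ 0.3403 -0.0108  0.01  ]]
{'xy': [318.5, 207.0], 'score': 0.69} [[0.4426 0.0689 0.01  ]]
{'xy': [319.1, 185.9], 'score': 0.97} [[0.4415 0.0849 0.01  ]]
{'xy': [191.9, 283.6], 'score': 0.81} [[ 0.3475 -0.0044  0.01  ]]
```

View pics/w1.png

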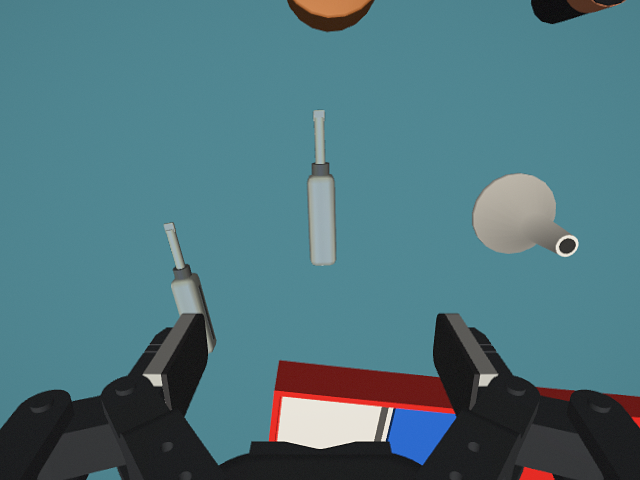

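Run:
```python
from h import *
o=bot.get_obs();p=bot.read_camera("wrist")
w=world(p,[[319,110],[322,264]],.010,o);print(w.round(4),np.linalg.norm(w[0]-w[1]))
d=(w[0]-w[1])[:2];d/=np.linalg.norm(d);h=np.arctan2(d[1],d[0]);g=w.mean(0)[:2]-.017*d;print(g,h)
go([*g,.03,h],[*g,.002,h])
```

```text
[[0.4364 0.1377 0.01  ]
 [0.45   0.0224 0.01  ]] 0.11618368982801108
[0.44521784 0.0631645 ] 1.688556979672208
[0.0, 0.0, -0.02, 1.3, 2.3, 130.2]
[0.0, 0.0, -0.02, 1.3, 2.3, 158.2]
```

>>> jog_arm(
  motion=[
    [0,0,-0.02,1,2,60,60],
    [0,0,-0.02,1,2,120,50],
    [0,0,-0.02,1,2,145,45],
    [0,0,-0.02,1,2,157,45],
    [0,0,-0.02,1,2,157,45],
    [0,0,-0.02,1,2,157,10],
    [0,0,-0.02,1,2,157,10],
    [0,0,-0.02,1,2,157,10],
    [0,0,-0.02,1,2,157,10],
    [0,0,-0.02,1,2,157,10],
  ],
  grip_force=40,
)

```text
t: 4.12
eef_pos: [0.4457, 0.0642, 0.0044]
tool_rot: [0.001, 0.664, 0.748, 0.001]
contact_force: [-0.6, -0.5, 7.4]
gripper_width: 0.226
grasp_force: 39.9
```

Run:
```python
from h import *
go([.446,.064,.10,1.66],[.465,-.326,.16,1.54])
```

```text
[0.003, 0.0, 0.03, -0.3, 0.5, -95.6]
[0.003, 0.0, 0.15, -389.8, -27.1, -155.5]
```

>>> jog_arm(
  motion=[
    [0.003,0,0,0,0,-50,10],
    [0.003,0,0.03,0,0,-95,10],
    [0.003,0,0.15,-390,-27,-155,10],
    [0.003,0,0.15,-390,-27,-155,10],
    [0.003,0,0.15,-390,-27,-155,10],
    [0.003,0,0.15,-390,-27,-155,10],
    [0.003,0,0.15,-390,-27,-155,10],
    [0.003,0,0.15,-390,-27,-155,10],
    [0.003,0,0.15,-390,-27,-155,10],
    [0.003,0,0.15,-390,-27,-155,10],
  ],
)

```text
t: 5.38
eef_pos: [0.4642, -0.3274, 0.1585]
tool_rot: [-0.001, 0.719, 0.695, -0.001]
contact_force: [0.3, 0.4, -1.0]
gripper_width: 0.222
grasp_force: 39.6
```

Run:
```python
from h import *
o=bot.get_obs();p=bot.read_camera("wrist");save(p,"w2")
print(o["eef_pos"].round(4),o["gripper_width"],o["grasp_force"],tool(o)[:3,0].round(3))
for t in("yellow_tray","blue_tray","green_tray","white_tray"):
  for d in bot.tip_of(t,p)[:1]: print(t,d,world(p,[d["xy"]],.006,o).round(4))
```

```text
[ 0.4642 -0.3274  0.1585] 0.22162410259297888 39.58411931991577 [ 0.033  0.999 -0.001]
yellow_tray {'xy': [324.3, 189.9], 'score': 0.84} [[ 0.4691 -0.3083  0.006 ]]
green_tray {'xy': [452.7, 190.9], 'score': 0.76} [[ 0.5654 -0.312   0.006 ]]
```

View pics/w2.png

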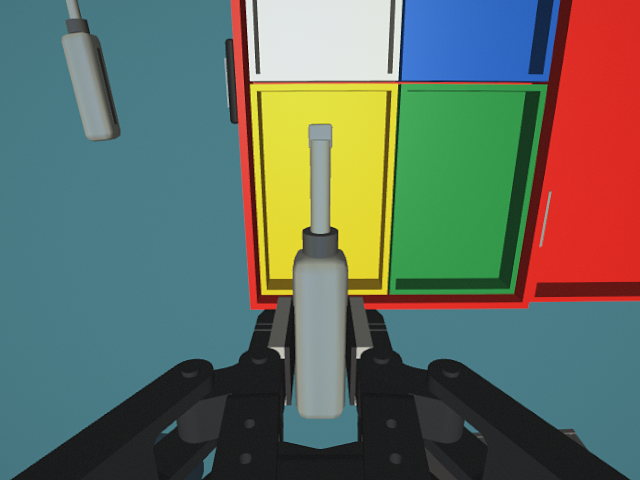

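Wrist view: the screwdriver is held, its tip at (320,130). The yellow tray rim corners are near (250,85), (400,84), (388,294) and (260,296).

Run:
```python
from h import *
o=bot.get_obs();p=bot.read_camera("wrist")
w=world(p,[[250,85],[400,84],[388,294],[260,296]],.03,o);print(w.round(4),w.mean(0).round(4))
w2=world(p,[[400,84],[549,84],[518,293],[388,294]],.03,o);print(w2.round(4),w2.mean(0).round(4))
x,y=w.mean(0)[:2]
h=np.arctan2(*(w[0]-w[3])[[1,0]]);print(h)
go([x,y-.017,.06,h],[x,y-.017,.0145,h])
```

```text
[[ 0.4237 -0.2305  0.03  ]
 [ 0.519  -0.2324  0.03  ]
 [ 0.5152 -0.3799  0.03  ]
 [ 0.4193 -0.3791  0.03  ]] [ 0.4693 -0.3055  0.03  ]
[[ 0.519  -0.2324  0.03  ]
 [ 0.6147 -0.234   0.03  ]
 [ 0.6134 -0.3818  0.03  ]
 [ 0.5152 -0.3799  0.03  ]] [ 0.5656 -0.307   0.03  ]
1.5409979983394528
[-0.003, -0.0, 0.003, 2.0, 4.8, 98.1]
[-0.003, -0.0, 0.003, 2.0, 4.9, 143.6]
```

>>> jog_arm(
  motion=[
    [0,0,0,2,5,60,10],
    [0,0,0,2,5,110,10],
    [0,0,0,2,5,130,10],
    [0,0,0,2,5,138,10],
    [0,0,0,2,5,143,10],
    [0,0,0,2,5,144,10],
    [0,0,0,2,5,144,34],
    [0,0,0,2,5,144,34],
    [0,0,0,2,5,144,34],
  ],
)

```text
t: 6.8
eef_pos: [0.4693, -0.3246, 0.0145]
tool_rot: [-0.001, 0.718, 0.696, -0.001]
contact_force: [-0.3, -0.3, 1.2]
gripper_width: 0.398
grasp_force: 0.0
```

Run:
```python
from h import *
go([.47,-.322,.12,1.54],[.50,-.1,.16,2.5],[.47,.224,.16,3.10])
```

```text
[-0.002, 0.001, 0.001, 2.6, 0.3, -105.5]
[-0.003, -0.001, -0.959, 225.3, 23.5, -145.7]
[-0.002, -0.001, -1.559, 548.3, -16.2, -145.8]
```

>>> jog_arm(
  motion=[
    [0,0,0,0,0,-50,34],
    [0,0,0,2,0,-105,50],
    [0,0,-0.96,225,24,-146,85],
    [0,0,-0.96,225,24,-146,85],
    [0,0,-0.96,225,24,-146,85],
    [0,0,-0.96,225,24,-146,85],
    [0,0,-1.56,548,-16,-146,85],
    [0,0,-1.56,548,-16,-146,85],
    [0,0,-1.56,548,-16,-146,85],
    [0,0,-1.56,548,-16,-146,85],
  ],
)

```text
t: 8.05
eef_pos: [0.4768, 0.1503, 0.1604]
tool_rot: [-0.001, 0.048, 0.999, -0.0]
contact_force: [1.4, -0.4, -1.3]
gripper_width: 0.996
grasp_force: 0.0
```

Run:
```python
from h import *
go([.46,.224,.16,3.12])
```

```text
[-0.001, -0.002, -0.074, 23.8, 71.8, 0.4]
```

>>> jog_arm(
  motion=[
    [0,0,-0.06,18,50,0,85],
    [0,0,-0.06,18,50,0,85],
    [0,0,-0.06,18,50,0,85],
    [0,0,-0.06,18,50,0,85],
  ],
)

```text
t: 8.55
eef_pos: [0.4647, 0.1984, 0.1598]
tool_rot: [-0.002, 0.022, 1.0, -0.001]
contact_force: [-0.0, -0.7, -0.4]
gripper_width: 0.996
grasp_force: 0.0
```

Run:
```python
from h import *
o=bot.get_obs();p=bot.read_camera("wrist");save(p,"w3")
print(o["eef_pos"].round(4),tool(o)[:3,0].round(3))
im=cv2.cvtColor(p["pixels"],cv2.COLOR_RGB2HSV);m=cv2.inRange(im,(5,110,60),(20,255,255))
n,l,s,c=cv2.connectedComponentsWithStats(m);i=1+np.argmax(s[1:,4]);print(s[i],c[i])
for d in bot.spot_in("brown_tape",p)[:2]: print(d,world(p,[d["xy"]],.024,o).round(4))
for d in bot.tip_of("brown_tape",p)[:2]: print(d,world(p,[d["xy"]],.0,o).round(4))
```

```text
[0.4647 0.1984 0.1598] [-0.999  0.044  0.003]
[ 306  130   98  101 6996] [353.8151801  180.88350486]
{'xy': [349.4, 186.9], 'score': 0.81} [[0.4417 0.2201 0.024 ]]
{'xy': [350.1, 171.6], 'score': 0.86} [[0.4349 0.2224 0.    ]]
```

View pics/w3.png

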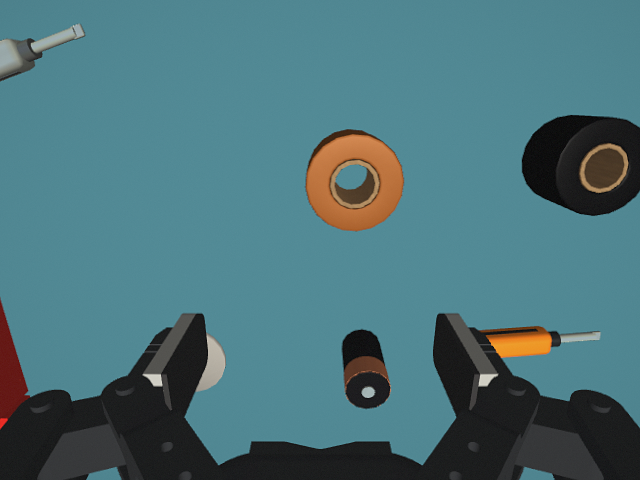

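Wrist view: the brown tape's hole ring is centred at (355,184), with the black roll to the right at (600,165). The battery is at (365,370) and the orange screwdriver at (540,340).

Run:
```python
from h import *
o=bot.get_obs();p=bot.read_camera("wrist")
w=world(p,[[355,184],[306,183],[404,183]],.048,o);print(w.round(4))
x,y=w[0][:2]
go([x,y,.11,3.12],[x,y,.012,3.12])
```

```text
[[0.435  0.2229 0.048 ]
 [0.433  0.1914 0.048 ]
 [0.4356 0.2544 0.048 ]]
[-0.001, -0.003, -0.021, 30.4, 22.4, 50.1]
[-0.001, -0.003, -0.021, 30.1, 22.4, 148.1]
```

>>> jog_arm(
  motion=[
    [0,-0.003,-0.02,30,22,40,85],
    [0,-0.003,-0.02,30,22,50,85],
    [0,-0.003,-0.02,30,22,90,85],
    [0,-0.003,-0.02,30,22,125,85],
    [0,-0.003,-0.02,30,22,148,85],
    [0,-0.003,-0.02,30,22,148,85],
    [0,-0.003,-0.02,30,22,148,50],
    [0,-0.003,-0.02,30,22,148,50],
    [0,-0.003,-0.02,30,22,148,50],
    [0,-0.003,-0.02,30,22,148,50],
  ],
  grip_force=40,
)

```text
t: 10.0
eef_pos: [0.4357, 0.2236, 0.0135]
tool_rot: [0.001, 0.011, 1.0, 0.0]
contact_force: [-0.3, -2.0, 7.1]
gripper_width: 0.729
grasp_force: 44.5
```

Run:
```python
from h import *
go([.435,.223,.10,3.12],[.568,-.159,.12,3.12])
```

```text
[0.0, 0.002, 0.0, 0.5, -0.6, -86.5]
[0.0, 0.002, 0.0, -140.6, -379.7, -106.2]
```

>>> jog_arm(
  motion=[
    [0,0.002,0,0,0,-50,50],
    [0,0.002,0,0,0,-100,50],
    [0,0.002,0,-140,-380,-130,50],
    [0,0.002,0,-140,-380,-130,50],
    [0,0.002,0,-140,-380,-130,50],
    [0,0.002,0,-140,-380,-130,50],
    [0,0.002,0,-140,-380,-130,50],
    [0,0.002,0,-140,-380,-130,50],
    [0,0.002,0,-140,-380,-130,50],
    [0,0.002,0,-140,-380,-130,50],
  ],
)

```text
t: 11.25
eef_pos: [0.5671, -0.1632, 0.1425]
tool_rot: [-0.001, 0.013, 1.0, -0.001]
contact_force: [-0.0, 0.3, -1.7]
gripper_width: 0.728
grasp_force: 45.2
```

Run:
```python
from h import *
o=bot.get_obs();p=bot.read_camera("wrist");save(p,"w4")
print(o["eef_pos"].round(4),o["grasp_force"])
for t in("blue_tray","white_tray"):
  for d in bot.tip_of(t,p)[:1]: print(t,d,world(p,[d["xy"]],.006,o).round(4))
go([.568,-.159,.06,3.12],[.568,-.159,.0235,3.12])
```

```text
[ 0.5671 -0.1632  0.1425] 45.243907710537314
blue_tray {'xy': [322.4, 221.6], 'score': 0.8} [[ 0.5691 -0.1614  0.006 ]]
[0.0, -0.002, 0.002, -1.8, -1.0, 82.5]
[0.0, -0.002, 0.002, -1.8, -1.0, 119.0]
```

View pics/w4.png

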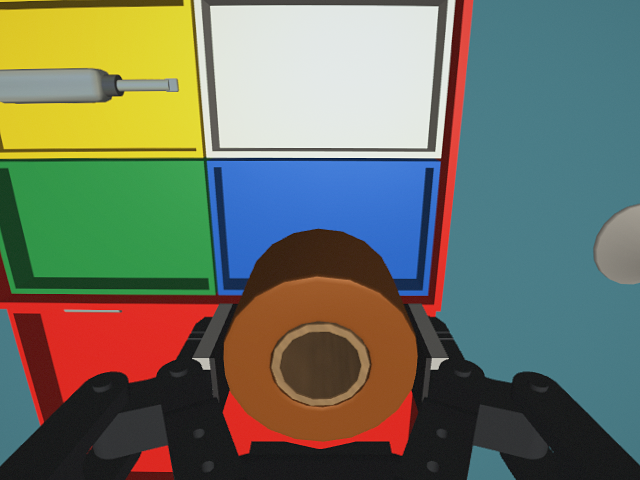

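Wrist view: the chrome screwdriver lies flat in the yellow tray at (90,85). The tape is held centrally over the blue tray, whose near rim runs from (205,159) to (441,159).

>>> jog_arm(
  motion=[
    [0,-0.002,0,-2,0,50,50],
    [0,-0.002,0,-2,0,90,50],
    [0,-0.002,0,-2,0,108,50],
    [0,-0.002,0,-2,0,115,50],
    [0,-0.002,0,-2,0,119,50],
    [0,-0.002,0,-2,0,119,50],
    [0,-0.002,0,-2,0,119,80],
    [0,-0.002,0,-2,0,119,80],
    [0,-0.002,0,-2,0,119,80],
  ],
)

```text
t: 12.52
eef_pos: [0.5687, -0.1595, 0.0236]
tool_rot: [0.0, 0.01, 1.0, -0.0]
contact_force: [0.1, 0.6, -0.6]
gripper_width: 0.941
grasp_force: 0.0
```

Run:
```python
from h import *
go([.568,-.161,.14,3.12],[.585,.04,.16,3.12],[.62,.076,.19,3.12])
```

```text
[-0.0, 0.001, 0.001, 0.6, -1.5, -116.4]
[-0.0, 0.001, 0.001, -12.2, 199.8, -136.5]
[-0.0, 0.001, 0.001, -46.4, 236.5, -166.5]
```

>>> jog_arm(
  motion=[
    [0,0,0,0,0,-60,80],
    [0,0,0,0,0,-120,80],
    [0,0,0,-46,236,-166,60],
    [0,0,0,-46,236,-166,60],
    [0,0,0,-46,236,-166,60],
    [0,0,0,-46,236,-166,60],
    [0,0,0,-46,236,-166,60],
    [0,0,0,-46,236,-166,60],
  ],
)

```text
t: 13.52
eef_pos: [0.6192, 0.075, 0.1889]
tool_rot: [-0.0, 0.01, 1.0, -0.001]
contact_force: [-0.3, -0.6, -0.5]
gripper_width: 0.699
grasp_force: 0.0
```

Run:
```python
from h import *
o=bot.get_obs();p=bot.read_camera("wrist");save(p,"w5")
print(o["eef_pos"].round(4),tool(o)[:3,0].round(3))
for d in bot.tip_of("funnel",p)[:2]: print(d,world(p,[d["xy"]],.0,o).round(4))
for d in bot.spot_in("funnel",p)[:2]: print(d,world(p,[d["xy"]],.02,o).round(4))
```

```text
[0.6192 0.075  0.1889] [-1.     0.021  0.   ]
{'xy': [322.0, 170.9], 'score': 0.66} [[0.593  0.0772 0.    ]]
{'xy': [321.1, 173.1], 'score': 0.76} [[0.5915 0.0764 0.02  ]]
```

View pics/w5.png

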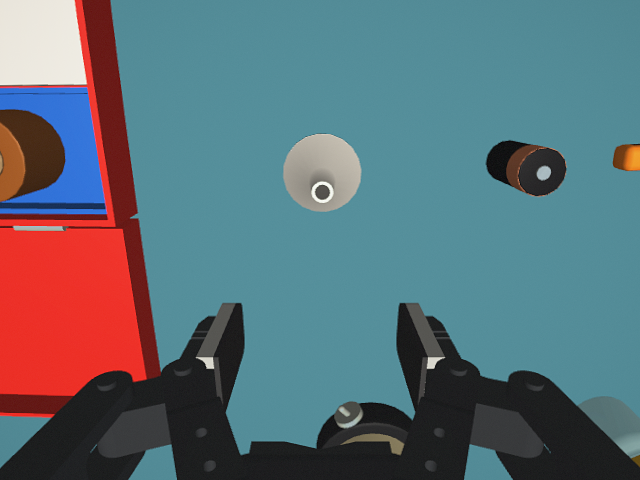

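Wrist view: the funnel's spout top is centred at (322,191) and its rim at (322,173). The battery top is at (543,173), and the tape sits in the blue tray at the left edge.

Run:
```python
from h import *
o=bot.get_obs();p=bot.read_camera("wrist")
print(world(p,[[322,191.5]],.075,o).round(4),world(p,[[322,173]],.003,o).round(4),"bat",world(p,[[543,171]],.06,o).round(4))
x,y=world(p,[[322,191.5]],.075,o)[0,:2]; 
go([x,y,.10,3.12],[x,y,.042,3.12])
```

```text
[[0.5941 0.0752 0.075 ]] [[0.5943 0.0754 0.003 ]] bat [[0.5862 0.2266 0.06  ]]
[-0.001, -0.001, -0.002, 25.1, 1.2, 88.7]
[-0.001, -0.001, -0.002, 25.1, 1.3, 146.7]
```

>>> jog_arm(
  motion=[
    [0,0,0,25,1,45,50],
    [0,0,0,25,1,80,45],
    [0,0,0,25,1,110,45],
    [0,0,0,25,1,135,45],
    [0,0,0,25,1,145,45],
    [0,0,0,25,1,145,45],
    [0,0,0,25,1,145,5],
    [0,0,0,25,1,145,5],
    [0,0,0,25,1,145,5],
    [0,0,0,25,1,145,5],
  ],
  grip_force=30,
)

```text
t: 14.98
eef_pos: [0.5952, 0.0771, 0.0452]
tool_rot: [0.001, 0.011, 1.0, -0.0]
contact_force: [-1.3, -1.7, 6.1]
gripper_width: 0.189
grasp_force: 29.7
```

Run:
```python
from h import *
go([.594,.0753,.16,3.12],[.5656,-.307,.18,3.12])
```

```text
[-0.0, 0.002, 0.0, 1.0, -1.8, -114.8]
[-0.0, 0.002, 0.0, 21.3, -384.7, -134.6]
```

>>> jog_arm(
  motion=[
    [0,0.002,0,0,0,-40,5],
    [0,0.002,0,0,0,-100,5],
    [0,0.002,0,21,-383,-135,5],
    [0,0.002,0,21,-383,-135,5],
    [0,0.002,0,21,-383,-135,5],
    [0,0.002,0,21,-383,-135,5],
    [0,0.002,0,21,-383,-135,5],
    [0,0.002,0,21,-383,-135,5],
    [0,0.002,0,21,-383,-135,5],
    [0,0.002,0,21,-383,-135,5],
  ],
)

```text
t: 16.23
eef_pos: [0.5651, -0.3058, 0.1791]
tool_rot: [-0.001, 0.011, 1.0, 0.0]
contact_force: [0.3, -0.3, -0.9]
gripper_width: 0.188
grasp_force: 29.6
```

Run:
```python
from h import *
o=bot.get_obs();p=bot.read_camera("wrist");save(p,"w6")
print(o["eef_pos"].round(4),o["grasp_force"],o["gripper_width"])
go([.5656,-.307,.1,3.12],[.5656,-.307,.0555,3.12])
```

```text
[ 0.5651 -0.3058  0.1791] 29.630622155964375 0.18761134946755964
[0.001, -0.002, 0.002, -0.3, -3.1, 79.2]
[0.001, -0.002, 0.002, -0.3, -3.2, 123.7]
```

View pics/w6.png

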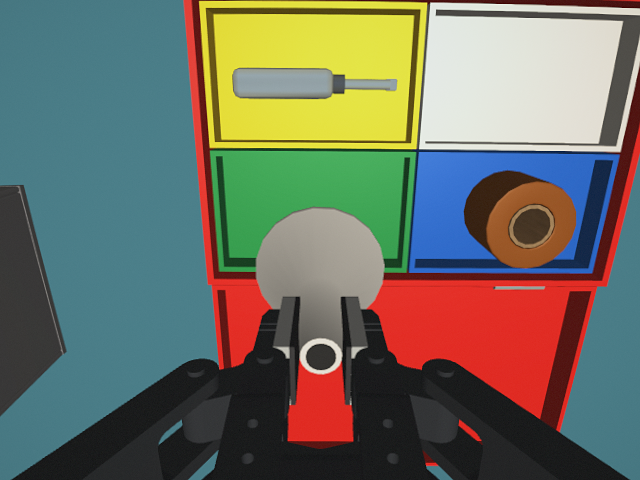

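The funnel is held upright over the green tray, rim at (320,265). The screwdriver at (315,83) and the tape at (520,218) lie in their trays.

>>> jog_arm(
  motion=[
    [0,-0.002,0,0,-3,50,5],
    [0,-0.002,0,0,-3,90,5],
    [0,-0.002,0,0,-3,112,5],
    [0,-0.002,0,0,-3,120,5],
    [0,-0.002,0,0,-3,124,5],
    [0,-0.002,0,0,-3,124,5],
    [0,-0.002,0,0,-3,124,40],
    [0,-0.002,0,0,-3,124,40],
    [0,-0.002,0,0,-3,124,40],
  ],
)

```text
t: 17.4
eef_pos: [0.5653, -0.3085, 0.0556]
tool_rot: [0.0, 0.01, 1.0, -0.0]
contact_force: [0.0, -1.0, -0.4]
gripper_width: 0.471
grasp_force: 0.0
```

Run:
```python
from h import *
go([.5656,-.307,.17,3.12],[.60,.226,.17,3.12])
```

```text
[-0.001, 0.001, 0.001, -0.3, 1.5, -114.4]
[-0.001, 0.001, 0.001, -23.5, 535.1, -114.6]
```

>>> jog_arm(
  motion=[
    [0,0,0,0,0,-60,40],
    [0,0,0,0,0,-115,50],
    [0,0,0,-23,535,-115,60],
    [0,0,0,-23,535,-115,60],
    [0,0,0,-23,535,-115,60],
    [0,0,0,-23,535,-115,60],
    [0,0,0,-23,535,-115,60],
    [0,0,0,-23,535,-115,60],
    [0,0,0,-23,535,-115,60],
    [0,0,0,-23,535,-115,60],
  ],
)

```text
t: 18.65
eef_pos: [0.5971, 0.1924, 0.1704]
tool_rot: [0.0, 0.011, 1.0, -0.0]
contact_force: [1.2, -0.4, 0.4]
gripper_width: 0.703
grasp_force: 0.0
```

>>> jog_arm(
  motion=[
    [0,0,0,0,20,0,60],
    [0,0,0,0,20,0,60],
    [0,0,0,0,20,0,60],
  ],
)

```text
t: 19.02
eef_pos: [0.598, 0.2079, 0.1697]
tool_rot: [-0.0, 0.012, 1.0, -0.001]
contact_force: [-0.2, -0.1, 0.4]
gripper_width: 0.706
grasp_force: 0.0
```

Run:
```python
from h import *
o=bot.get_obs();p=bot.read_camera("wrist");save(p,"w7")
print(o["eef_pos"].round(4),tool(o)[:3,0].round(3))
for d in bot.tip_of("battery",p)[:2]: print(d,world(p,[d["xy"]],.0,o).round(4))
for d in bot.spot_in("battery",p)[:2]: print(d,world(p,[d["xy"]],.035,o).round(4))
```

```text
[0.598  0.2079 0.1697] [-1.     0.024  0.   ]
{'xy': [349.6, 193.6], 'score': 0.66} [[0.5873 0.2315 0.    ]]
{'xy': [349.2, 206.8], 'score': 0.8} [[0.589  0.2288 0.035 ]]
```

View pics/w7.png

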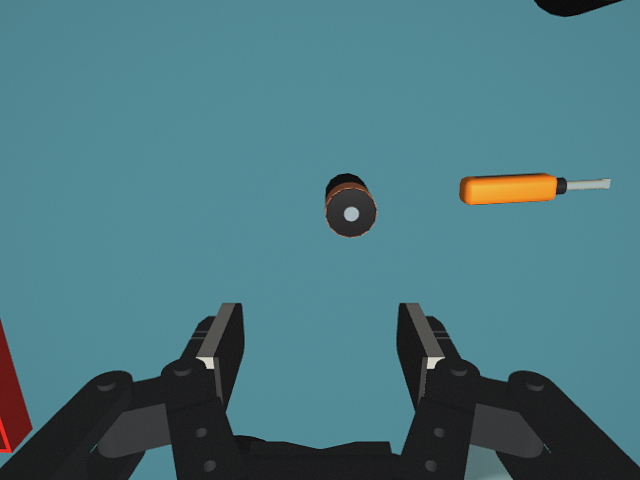

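Wrist view: the battery top is centred at (351,213). The orange handle starts at (460,190), clear of the fingers.

Run:
```python
from h import *
o=bot.get_obs();p=bot.read_camera("wrist")
w=world(p,[[351,213]],.06,o)[0];print(w.round(4),world(p,[[460,190]],.01,o).round(4))
x,y=w[:2]
go([x,y,.10,3.12],[x,y,.022,3.12])
```

```text
[0.5868 0.2286 0.06  ] [[0.5842 0.3162 0.01  ]]
[-0.001, 0.0, -0.002, 11.5, 19.9, 70.0]
[-0.001, 0.0, -0.002, 11.5, 20.0, 148.0]
```

>>> jog_arm(
  motion=[
    [0,0,0,11,20,30,58],
    [0,0,0,11,20,65,58],
    [0,0,0,11,20,105,58],
    [0,0,0,11,20,135,58],
    [0,0,0,11,20,147,58],
    [0,0,0,11,20,147,58],
    [0,0,0,11,20,147,20],
    [0,0,0,11,20,147,20],
    [0,0,0,11,20,147,20],
    [0,0,0,11,20,147,20],
  ],
  grip_force=40,
)

```text
t: 20.48
eef_pos: [0.5879, 0.2311, 0.0248]
tool_rot: [0.001, 0.011, 1.0, 0.0]
contact_force: [-0.9, -1.5, 6.0]
gripper_width: 0.383
grasp_force: 39.8
```

Run:
```python
from h import *
go([.587,.2286,.14,3.12],[.472,-.159,.14,3.12])
```

```text
[0.0, 0.002, 0.0, 0.6, -2.5, -115.2]
[0.0, 0.002, 0.0, 107.4, -392.4, -115.5]
```

>>> jog_arm(
  motion=[
    [0,0.002,0,0,0,-50,20],
    [0,0.002,0,0,0,-110,20],
    [0,0.002,0,107,-390,-115,20],
    [0,0.002,0,107,-390,-115,20],
    [0,0.002,0,107,-390,-115,20],
    [0,0.002,0,107,-390,-115,20],
    [0,0.002,0,107,-390,-115,20],
    [0,0.002,0,107,-390,-115,20],
    [0,0.002,0,107,-390,-115,20],
    [0,0.002,0,107,-390,-115,20],
  ],
)

```text
t: 21.72
eef_pos: [0.4707, -0.1598, 0.1383]
tool_rot: [-0.001, 0.013, 1.0, -0.001]
contact_force: [0.9, 1.0, -1.6]
gripper_width: 0.383
grasp_force: 40.3
```

Run:
```python
from h import *
o=bot.get_obs();p=bot.read_camera("top");save(p,"t2",(340,120,600,300),3)
print(o["eef_pos"].round(4),o["grasp_force"],o["gripper_width"])
go([.472,-.159,.0355,3.12])
```

```text
[ 0.4707 -0.1598  0.1383] 40.33777892589569 0.38281423524059577
[-0.0, -0.002, -0.002, -0.7, -1.3, 103.0]
```

View pics/t2.png

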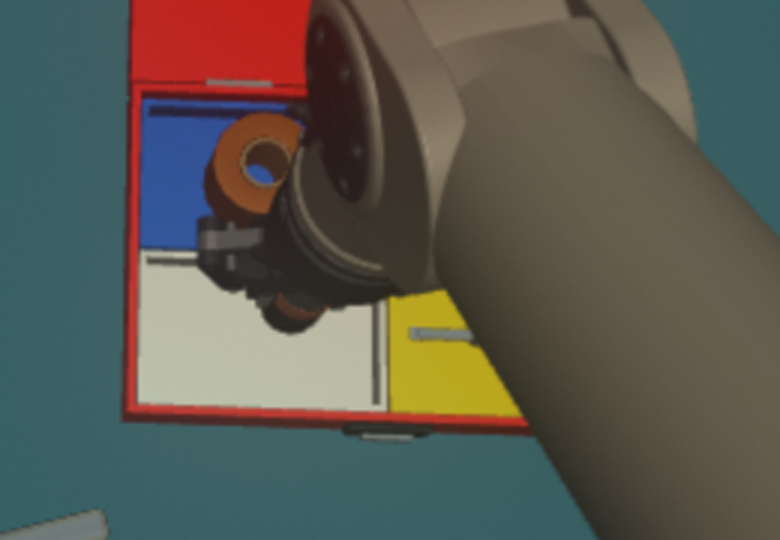

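The battery is held over the white tray, and the tape at crop pixel (265,165) clears the gripper. I'll lower it.

>>> jog_arm(
  motion=[
    [0,-0.002,0,-1,-1,40,20],
    [0,-0.002,0,-1,-1,75,20],
    [0,-0.002,0,-1,-1,92,20],
    [0,-0.002,0,-1,-1,99,20],
    [0,-0.002,0,-1,-1,103,20],
    [0,-0.002,0,-1,-1,103,20],
    [0,-0.002,0,-1,-1,103,50],
    [0,-0.002,0,-1,-1,103,50],
    [0,-0.002,0,-1,-1,103,50],
  ],
)

```text
t: 22.9
eef_pos: [0.4727, -0.158, 0.0355]
tool_rot: [0.0, 0.011, 1.0, -0.0]
contact_force: [-0.0, -0.7, 0.6]
gripper_width: 0.588
grasp_force: 0.0
```

>>> jog_arm(
  motion=[
    [0,0,0,0,0,-50,50],
    [0,0,0,0,0,-110,50],
    [0,0,0,0,0,-150,50],
    [0,0,0,-80,220,-180,50],
    [0,0,0,-80,220,-180,50],
    [0,0,0,-80,220,-180,50],
    [0,0,0,-80,220,-180,50],
    [0,0,0,-80,220,-180,50],
    [0,0,0,-80,220,-180,50],
  ],
)

```text
t: 24.02
eef_pos: [0.5568, 0.0598, 0.2148]
tool_rot: [-0.0, 0.01, 1.0, -0.001]
contact_force: [-0.1, -0.3, -0.3]
gripper_width: 0.581
grasp_force: 0.0
```

Run:
```python
from h import *
o=bot.get_obs();print(o["eef_pos"].round(3),o["contact_force"].round(1))
p=bot.read_camera("top");save(p,"t3",(90,120,570,360),1.6)
p=bot.read_camera("scene");save(p,"s3",(90,200,330,340),3)
```

```text
[0.557 0.06  0.215] [-0.1 -0.3 -0.3]
```

View pics/t3.png

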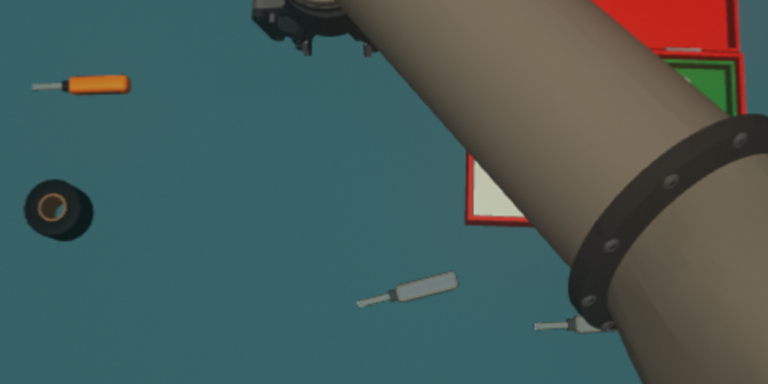

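View pics/s3.png

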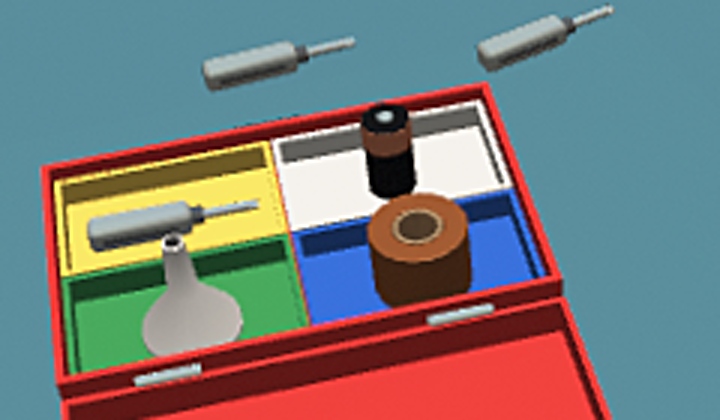

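The scene crop shows all four in place: screwdriver in yellow (170,220), funnel in green (190,320), battery in white (388,150) and tape in blue (420,250). The top view shows the orange screwdriver and the black tape where they were.

```bash
python3 -c "
from station import bot
print(bot.hand_in())"
```

```text
the job is handed in; nothing more can be done
None
```

The toolbox is packed and handed in at about 24 s: the chrome screwdriver, brown tape, funnel and battery each rest in their own tray, placed in the order asked, and the orange screwdriver and black tape were left where they were.

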